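# Find the flat of a filter cell in a V-cradle and stand it on its rest

## Task

Roll the flatted filter cell in its V-cradle until its flat drops flush onto one of the two sloping walls (either one), and let go of it there. Then take it again another way and stand it upright on its flat in the slot of the low rest, about midway along, and let go; do not let it fall over and leave the marker, the blood tube and the timer where they are.

Things in the scene. Friction and masses are not known exactly. Their poses are not given: they have to be found in the camera images.
- filter_cell: the loose part: a D-shaped aluminium disc, 64 mm in diameter, 20 mm thick, dark glass in both faces, about 0.14 kg (varies), one straight flat on its rim, 25 mm from the centre and 40 mm long. Stands on edge in the cradle at first. Origin at the disc's centre, x along its axis. The glass sits at any angle in the ring: for the flat's direction read cell_flat, not this entry.
- cell_flat (a point): middle of the cell's flat, turning with the disc; the disc's centre lies 25 mm from it along its +z. Its x is the disc's axis, y runs along the flat, z points from flat to centre (up when the cell stands on its flat). At the start the flat faces upward, up to 1.25 rad either side of straight up.
- cradle: fixed grey V-cradle, 92 mm (y) x 31 mm (x), 56 mm high, with thin feet out to 62 mm either way along y. Origin on the desk below its middle; z up, x along the groove (within 0.2 rad of straight ahead), y across it. Groove bottom 10 mm above the desk; two walls, each 56 mm long, rise at 45 degrees toward +y and -y. Side flanges 4 mm thick, 23 mm apart, stand 8 mm above the walls.
- seat_left (a point): on the cradle's wall at +y: where the middle of the flat lies when the flat is flush on that wall and the rim touches the other (axes as cradle). With its round rim on both walls the disc's centre is 55 mm above the desk over the cradle's middle; with the flat flush on a wall it is 5 mm nearer that wall in y and 5 mm lower.
- seat_right (a point): the same on the wall at -y
- rest: fixed grey rest with one straight slot, base 60 mm (x) x 84 mm (y) x 8 mm. Origin on the desk below its middle; z up, the slot runs along y and is open at both ends. Slot 24 mm wide and 64 mm long between two walls; its level floor is 8 mm above the desk, the walls rise to 20 mm, flared lips above them to 26 mm.
- rest_floor (a point): middle of the slot's floor, 8 mm above the desk (axes as rest)
- marker: a black marker pen lying loose on the desk, 132 mm long; origin under its middle; a bystander
- blood_tube: a capped blood tube lying loose on the desk, 84 mm long; a bystander
- lab_timer: a small white kitchen-type timer standing loose on the desk, 66 mm wide and 67 mm high; a bystander
Things that resemble listed ones, but are neither listed nor needed, are in the scene too. Leave any brown or yellow look-alike of the rest alone.

How it is judged:
On the way:
1. the cell rests released in the cradle with its flat flush on one wall ((distance between cell_flat and seat_left below 0.004 m or distance between cell_flat and seat_right below 0.004 m) and angle between the z axis of cell_flat and the z axis of cradle, either way round between 0.705 and 0.865 rad and contact force between the fingers and filter_cell below 0.05 N and linear speed of filter_cell below 0.02 m/s), for 0.2 s.
At the end, for the whole second after the job is handed in: the cell stands still on its flat in the slot of the rest: the flat on the slot's floor (within 2.5 mm), within 12 mm of the slot's middle along it, upright within 0.08 rad, let go (z of cell_flat in the frame of rest between 0.005 and 0.0105 m and x of cell_flat in the frame of rest between -0.005 and 0.005 m and y of cell_flat in the frame of rest between -0.012 and 0.012 m and angle between cell_flat's own z axis and vertical below 0.08 rad and linear speed of filter_cell below 0.01 m/s); the robot touches nothing.
It fails at once if the cell falls over or off onto the desk (height (world z) of filter_cell below 0.022 m).
It fails at once if the marker, the blood tube or the timer is moved by more than 3 cm (distance of any of marker, blood_tube, lab_timer from where it was at the start of the episode above 0.03 m).
It also fails if it takes over 67 s, if anything falls off the work surface, if the arm or the gripper's body presses on something with over 40 N, if the wrist force passes 120 N, or if a joint passes its speed limit or range.

## Robot

A 6-joint arm with a two-finger parallel gripper is mounted at the origin on a cart in front of the work surface, level with it; the furniture and walls round the work are solid. World frame = base frame: x ahead of the robot, y to its left, z up, the work surface at z = 0. Lengths are in m, angles in rad, forces in N, time in s.
With the tool pointing down it reaches from about 0.25 to 0.725 m from the base axis. Payload 9.7 kg.
Tool frame: the origin (TCP) lies between the finger pads; the fingertips stand 25 mm ahead of it and the grasp point (between the pads) lies 6 mm ahead of it; z points along the fingers, y is the line along which they close (so a half turn about z gives the same grasp; the last joint's range is limited). The gripper opens to 85 mm and grips with 20 to 120 N. Pads are 22 mm wide; open, the fingers measure 114 mm over their backs; the gripper's body (76 mm by 85 mm) begins 54 mm behind the grasp point. The pads swing forward as they close: fully open they stand 13 mm farther back than shut.
Start: joints at [1.349, 0.087, 0.176, 1.66, 0, 1.571], TCP at [0.121, 0.537, 0.256] pointing down, gripper open.
Joint ranges: [-3.13, 3.13], [-0.85, 1.81], [-1.15, 1.24], [-2.2, 2.28], [-1.44, 1.52], [-3.14, 3.14]. Speed limits (rad/s): [2.22, 2.22, 2.57, 3.14, 3.14, 3.14].

## Interface

Orientations are given as a rotation vector (axis times angle).
In Python, from workcell import bot gives the robot as it stands.
- The arm moves only by the tool play_rows, never from a script. Its argument "motion" is a list of rows, each a list of 5 numbers: the finger opening in mm, from 0 to 85.4, then the shift along the tool's x, y, z in mm, then the turn about the tool's z in rad. In form: [[hand, x, y, z, yaw], ...]. A call has 1 to 10 rows; each row shifts and turns the commanded pose from where the row before left it, along the tool's axes as they then stand; what a row does not reach is not made up. A row lasts 1/10 s, in which the tool goes at most 50 mm and 8.59 degrees, less where a joint would pass 70% of its speed; a pose out of reach is approached as far as the arm can. A call is refused whole if a number of a shift passes 50 or a number of a turn 0.15, either way. A call with a gripper value outside its range is refused whole. The fingers move at their own pace and stop on an object; "squeeze" is the grip in N (left out, the last holds). Time passes only in rows, so rows that do not move let the fingers close. It gives the time, the measured TCP pose, the force, the opening and the grip force at its end, in the units of the state.
- bot.get_obs(): the state, without advancing time (a new reading comes with each control period).
- bot.snapshot(name): name is "side" or "top"; returns a dict with "pixels" (384x512x3 uint8, blue, green, red), "fx", "fy", "cx", "cy" (pixels), "k1" (the pictures are not rectified: a ray, as slopes to the right and down, at radius r is drawn at 1 + k1 r^2 times it, then the intrinsics apply), "R" (3x3) and "t" (3): a world point X has camera coordinates R X + t. Camera axes: x right, y down, z forward; pixel columns grow to the right and rows downward; lengths in m; the calibration is good to about 2 mm. A picture is of the moment at which its call begins. There is no depth.
- bot.sign_off(): hands the job in; it is judged then, once.
The state is a dict: "t": time; "q": joint angles; "qvel": joint speeds; "tau": joint torques, N m; "ee_pos": TCP position; "tcp_rot": TCP orientation; "contact_force": force on the tool from outside, world axes, zero at the start; "torque": the same for the moment, N m; "finger_gap": finger opening in m; "gripper_force": force on a finger pad.
Only numpy, scipy, OpenCV 4.12 (cv2) and the standard library are available. Lean on these libraries where they do the work, as an engineer would, in place of code of your own. Each camera call takes 0.05 s, during which the arm holds its last target. There are 200 camera calls.

## Working session

There is one attempt and no reset: what is moved stays moved. The work goes in short steps, Python scripts to look and compute and a tool call to move; the robot and the scene stay as the last step left them, time stands still between calls to the robot, and variables do not carry over. Pictures are saved under pics/ and viewed, at most 10 in all, crops included, and the job is handed in when it is done.

Besides the shell and the picture viewer there is one more tool, called after "Emit:" as a command line: name --pt "numbers of a row" for each row, then --argument value for the rest. play_rows: Moves the arm, as the interface text tells. Its arguments: {"type":"object","properties":{"motion":{"type":"array","items":{"type":"array","items":{"type":"number"}}},"squeeze":{"type":"number"}},"required":["motion"]}

```bash
mkdir -p pics; cat > h.py <<'E'
import numpy as np, cv2
from workcell import bot
from scipy.spatial.transform import Rotation as Rn
def snap(n,f=None):
    s=bot.snapshot(n)
    if f: cv2.imwrite('pics/'+f,s['pixels'])
    return s
def proj(s,X):
    X=np.atleast_2d(X)@np.array(s['R']).T+np.array(s['t'])
    p=X[:,:2]/X[:,2:]; r2=(p**2).sum(1,keepdims=True); p=p*(1+s['k1']*r2)
    return p*[s['fx'],s['fy']]+[s['cx'],s['cy']]
def ray(s,uv):
    p=(np.array(uv,float)-[s['cx'],s['cy']])/[s['fx'],s['fy']]; q=p.copy()
    for _ in range(20): q=p/(1+s['k1']*(q@q))
    R=np.array(s['R']); return -R.T@np.array(s['t']), R.T@np.array([q[0],q[1],1])
def at_z(s,uv,z):
    c,d=ray(s,uv); return c+d*(z-c[2])/d[2]
def tri(s1,u1,s2,u2):
    c1,d1=ray(s1,u1);c2,d2=ray(s2,u2)
    a=np.linalg.lstsq(np.c_[d1,-d2],c2-c1,rcond=None)[0]
    return (c1+d1*a[0]+c2+d2*a[1])/2, np.linalg.norm(c1+d1*a[0]-c2-d2*a[1])
E
python3 - <<'E'
from h import *
a=snap('top','t0.png');b=snap('side','s0.png')
for s in (a,b):
    print(s['fx'],s['k1'],(-np.array(s['R']).T@np.array(s['t'])).round(3),np.array(s['R']).round(2).tolist())
o=bot.get_obs();print(o['ee_pos'],o['tcp_rot'],o['finger_gap'],Rn.from_rotvec(o['tcp_rot']).as_matrix().round(3))
E
```

```text
465.3281368384932 -0.14031126967716567 [ 0.413 -0.03   1.432] [[-0.0, -1.0, 0.02], [-0.99, 0.0, -0.1], [0.1, -0.02, -0.99]]
490.61803239583503 -0.06042203640403053 [ 0.332 -0.591  1.074] [[0.94, -0.34, -0.01], [-0.3, -0.81, -0.51], [0.17, 0.48, -0.86]]
[0.12095196 0.53635938 0.25565894] [-3.47703902e-01 -3.12216944e+00  1.83485231e-03] 0.08531785113410266 [[-0.975  0.22  -0.   ]
 [ 0.22   0.975 -0.001]
 [-0.    -0.001 -1.   ]]
```

View pics/t0.png

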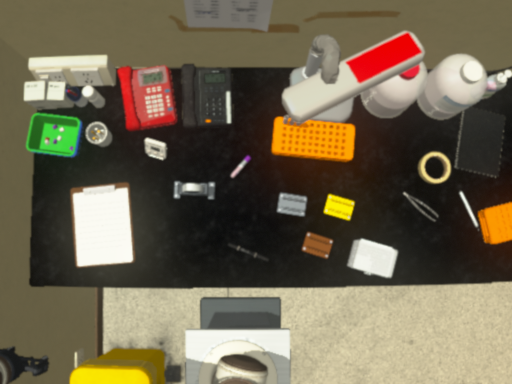

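View pics/s0.png

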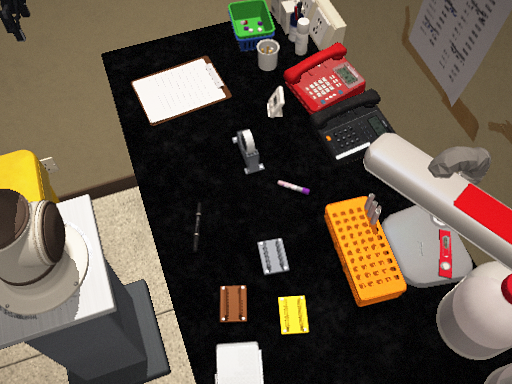

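Top: cradle with cell at about (194,189), grey rest at (292,204), timer (155,148), tube (240,166), marker (248,253). Side: cradle (248,150), rest (273,256).

```bash
python3 - <<'E'
from h import *
t=cv2.imread('pics/t0.png');s=cv2.imread('pics/s0.png')
def c(i,u,v,w,h,k): return cv2.resize(i[v:v+h,u:u+w],None,fx=k,fy=k,interpolation=cv2.INTER_CUBIC)
# 400x300 tiles, scale 8 => 50x37 ; 
A=c(t,168,170,50,37,8);B=c(t,267,185,50,37,8);C=c(s,223,120,50,60,5*1) ;D=c(s,248,232,50,50,6)
C=c(s,223,121,50,60,5);
im=np.zeros((600,800,3),np.uint8); im[:296,:400]=A;im[:296,400:]=B;im[300:600,:250]=C;im[300:600,400:700]=D
cv2.imwrite('pics/c0.png',im)
a=bot.snapshot('top');b=bot.snapshot('side')
print(at_z(a,(194,188),.03),at_z(a,(292,204),.015),at_z(b,(248,155),.03),at_z(b,(273,256),.015))
E
```

```text
[0.58055769 0.12815718 0.03      ] [ 0.53226293 -0.17039182  0.015     ] [0.57065574 0.10815556 0.03      ] [ 0.53096525 -0.1732472   0.015     ]
```

View pics/c0.png

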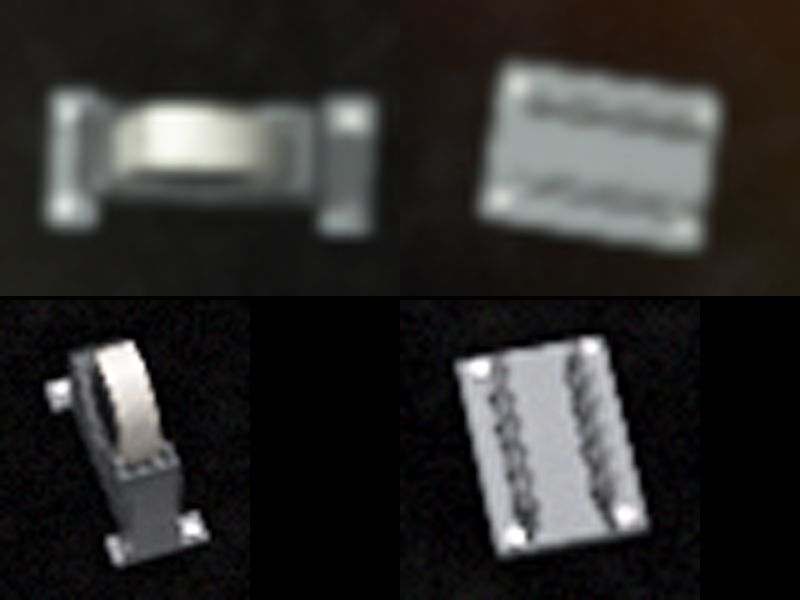

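Crop: cradle foot bolts visible (top crop (72,108),(65,205),(350,115),(338,220)), cell rim bright on the +y half; rest slot clear, bolts at its corners. Now locating them and fitting the flat angle.

```bash
cat > fit.py <<'E'
from h import *
import sys
a=snap('top');b=snap('side')
f=lambda p,o,k:(np.array(p)+.5)/k-.5+o
T=f([(72,108),(65,205),(350,115),(338,220)],[168,170],8)
X=np.array([at_z(a,u,.006) for u in T]);c=X.mean(0);d=X[:2].mean(0)-X[2:].mean(0)
print('cradle',c,np.linalg.norm(d),'yaw',np.arctan2(-d[0],d[1]))
S=f([(60,92),(190,228),(120,248)],[223,121],5)
print([at_z(b,u,.006).round(4) for u in S], X.round(4))
T=f([(120,85),(100,198),(305,112),(285,228)],[267,185],8)
Y=np.array([at_z(a,u,.01) for u in T]);c2=Y.mean(0);d2=Y[:2].mean(0)-Y[2:].mean(0)
print('rest top',c2,'yaw',np.arctan2(-d2[0],d2[1]))
S=f([(80,70),(190,48),(115,236),(225,213)],[248,232],6)
Z=np.array([at_z(b,u,.01) for u in S]);e=Z[:2].mean(0)-Z[2:].mean(0);print('rest side',Z.mean(0),np.arctan2(-e[0],e[1]))
E
python3 fit.py
```

```text
cradle [0.57783851 0.13292726 0.006     ] 0.10671340864057632 yaw -0.04286761430229773
[array([0.56  , 0.1869, 0.006 ]), array([0.5949, 0.079 , 0.006 ]), array([0.5563, 0.0799, 0.006 ])] [[0.599  0.1851 0.006 ]
 [0.5613 0.1873 0.006 ]
 [0.5959 0.0774 0.006 ]
 [0.5552 0.0818 0.006 ]]
rest top [ 0.53261846 -0.17054403  0.01      ] yaw -0.15644050759365538
rest side [ 0.53277801 -0.16887677  0.01      ] -0.17896828082086683
```

```bash
cat > flat.py <<'E'
from h import *
from scipy.ndimage import gaussian_filter
# fit flat angle alpha (from up, positive toward cradle -y); rim shaded linearly in normal
CR=np.array([.578,.133]);YAW=-.04;K=6
ex=np.array([np.cos(YAW),np.sin(YAW),0]);ey=np.array([-np.sin(YAW),np.cos(YAW),0]);ez=np.array([0,0,1.])
def outline(al,n=180):
    ph=np.linspace(-np.pi,np.pi,n,endpoint=False)+al+np.pi/n   # dir = -sin*ey+cos*ez
    h=np.arccos(25/32); d=(ph-al+np.pi)%(2*np.pi)-np.pi
    r=np.where(abs(d)<h,25/np.cos(d),32)/1000
    return r[:,None]*(-np.sin(ph)[:,None]*ey+np.cos(ph)[:,None]*ez)
def score(s,al,C,shifts,box):
    u0,v0,w,hh=box; g=s['pixels'].astype(float).mean(2)[v0:v0+hh,u0:u0+w]
    o=outline(al);n=len(o);q=C+o;cam=-np.array(s['R']).T@np.array(s['t'])
    nx=np.roll(q,-1,0);tan=nx-q;nr=np.cross(tan,ex);nr/=np.linalg.norm(nr,axis=1)[:,None]
    nr*=np.sign((nr*(q-C)).sum(1))[:,None]
    P1=proj(s,q-.01*ex);P2=proj(s,q+.01*ex);best=None
    for sh in shifts:
        tr=lambda p:np.round(((p+sh-[u0,v0]+.5)*K-.5)*16).astype(np.int32)
        I=np.zeros((hh*K,w*K,5),np.float32);I[...,0]=1
        c=[np.zeros((hh*K,w*K),np.float32) for _ in range(4)]
        face=P1 if (cam-C)@ex<0 else P2
        cv2.fillPoly(c[3],[tr(face)],1.,shift=4)
        lab=np.zeros((hh*K,w*K),np.int32)
        for i in range(n):
            if nr[i]@(cam-q[i])>0:
                j=(i+1)%n;cv2.fillConvexPoly(lab,tr(np.array([P1[i],P1[j],P2[j],P2[i]])),i+1,shift=4)
        m=(lab>0);N=nr[lab-1]
        ch=[(~m)&(c[3]==0),(c[3]>0)&~m,m]+[N[...,k]*m for k in(1,2)]+[m*(N[...,1]*N[...,2])]
        A=np.stack([gaussian_filter(x.astype(np.float32),K*.45).reshape(hh,K,w,K).mean((1,3)).ravel() for x in ch],1)
        cov=gaussian_filter(A[:,1:3].sum(1).reshape(hh,w),1).ravel()>.08
        x=np.linalg.lstsq(A[cov],g.ravel()[cov],rcond=None)[0]
        e=np.sqrt(((A@x-g.ravel())[cov]**2).mean())
        if best is None or e<best[0]: best=(e,sh,x.round())
    return best
if __name__=='__main__':
    a=snap('top');b=snap('side');C=np.array([*CR,.055])
    sh=[np.array([i,j]) for i in(-1,-.5,0,.5,1) for j in(-1,-.5,0,.5,1)]
    for al in np.arange(-1.3,1.31,.2):
        x=score(a,al,C,sh,(175,175,40,28));y=score(b,al,C,sh,(230,122,32,40))
        print(round(al,2),round(x[0],1),x[1],round(y[0],1),y[1])
E
python3 flat.py
```

```text
-1.3 17.2 [-0.5  0. ] 26.9 [0 1]
-1.1 12.8 [0.5 0. ] 26.7 [-0.5  0. ]
-0.9 16.5 [1 0] 27.6 [-0.5 -1. ]
-0.7 19.3 [1 0] 30.1 [-0.5  0. ]
-0.5 20.1 [1 0] 31.7 [0.  0.5]
-0.3 19.7 [1 0] 31.8 [0.5 1. ]
-0.1 19.7 [0.5 0. ] 30.4 [0.5 1. ]
0.1 20.3 [-0.5  0. ] 30.9 [0.5 1. ]
0.3 21.8 [-1  0] 32.2 [0 0]
0.5 24.2 [-1  0] 35.6 [0 1]
0.7 24.0 [-0.5  0. ] 35.4 [0 1]
0.9 21.1 [-0.5  0. ] 34.0 [0 1]
1.1 19.3 [0 0] 32.0 [0 1]
1.3 17.6 [0.5 0. ] 29.4 [0 1]
```

Emit:
play_rows --pt "40 -27 -15.5 0 0" --pt "40 -27 -15.5 0 0" --pt "40 -27 -15.5 0 0" --pt "40 -27 -15.5 0 0" --pt "40 -27 -15.5 0 0" --pt "40 -27 -15.5 0 0" --pt "40 -27 -15.5 0 0" --pt "40 -27 -15.5 0 0" --pt "40 -27 -15.5 0 0" --pt "40 -27 -15.5 0 0" --squeeze 25

```text
t: 1.4
ee_pos: [0.3511, 0.3249, 0.2564]
tcp_rot: [0.348, 3.122, 0.0]
contact_force: [0.6, 0.9, -0.8]
finger_gap: 0.0397
gripper_force: 0.0
```

Emit:
play_rows --pt "40 -27 -15.5 0 0" --pt "40 -27 -15.5 0 0" --pt "40 -27 -15.5 0 0" --pt "40 -27 -15.5 0 0" --pt "40 -27 -15.5 0 0" --pt "40 -27 -15.5 0 0" --pt "40 -27 -15.5 0 0" --pt "40 -27 -15.5 0 0" --pt "40 -27 -15.5 0 0" --pt "40 -27 -15.5 0 0"

```text
t: 2.4
ee_pos: [0.5804, 0.1143, 0.2563]
tcp_rot: [0.348, 3.122, 0.0]
contact_force: [-0.6, -0.1, 0.2]
finger_gap: 0.0403
gripper_force: 0.0
```

Emit:
play_rows --pt "40 0 0 0 0.139" --pt "40 0 0 0 0.139" --pt "40 0 0 0 0.139" --pt "40 0 0 0 0.139" --pt "40 0 0 0 0.139" --pt "40 0 0 0 0.139" --pt "40 0 0 0 0.139" --pt "40 0 0 0 0.139" --pt "40 0 0 0 0.139" --pt "40 0 0 0 0.139"

```text
t: 3.4
ee_pos: [0.5796, 0.1153, 0.2562]
tcp_rot: [-2.273, -2.169, 0.0]
contact_force: [-0.2, 0.5, 0.9]
finger_gap: 0.04
gripper_force: 0.0
```

```bash
cat >> h.py <<'E'
CR=np.array([.578,.133,0]);CY=-.04;RE=np.array([.5327,-.1697,0]);RY=-.168
def go(base,yaw,x,y,z):
    "tool-axis shift (mm) to TCP at (x,y) in base's frame (mm), height z; and yaw"
    o=bot.get_obs();M=Rn.from_rotvec(o['tcp_rot']).as_matrix()
    w=base+Rn.from_euler('z',yaw).apply([x/1000,y/1000,z/1000])
    ang=np.arctan2(M[1,1],M[0,1]);d=-((yaw-ang+np.pi/2)%np.pi-np.pi/2)
    print('t',round(o['t'],2),'tcp',np.round(o['ee_pos'],4),'shift',(M.T@(w-o['ee_pos'])*1000).round(1),'yaw',round(d,3),'F',np.round(o['contact_force'],1),'gap',round(o['finger_gap']*1000,1),'gf',o['gripper_force'])
    l=Rn.from_euler('z',-yaw).apply(np.array(o['ee_pos'])-base)*1000;print('local',l.round(1),'axes',(Rn.from_euler('z',-yaw).as_matrix()@M).round(2).tolist())
E
python3 -c "
from h import *
go(CR,CY,0,-16,120);print(bot.get_obs()['q'])"
```

```text
t 3.4 tcp [0.5796 0.1153 0.2562] shift [  1.6  -2.3 136.2] yaw -0.007 F [-0.2  0.5  0.9] gap 40.0 gf 0.0
local [  2.3 -17.6 256.2] axes [[0.01, 1.0, -0.0], [1.0, -0.01, -0.0], [-0.0, -0.0, -1.0]]
[ 1.96408488e-01  1.87640814e-01  2.87831631e-01  1.67106670e+00
 -1.54392185e-05  1.81395157e+00]
```

Emit:
play_rows --pt "40 1.6 -2.3 40 -0.007" --pt "40 0 0 40 0" --pt "40 0 0 40 0" --pt "40 0 0 30 0" --pt "40 0 0 20 0" --pt "40 0 0 10 0" --pt "40 0 0 0 0" --pt "18 0 0 0 0" --pt "18 0 0 0 0" --pt "18 0 0 0 0" --squeeze 20

```text
t: 4.4
ee_pos: [0.5779, 0.1172, 0.0778]
tcp_rot: [2.258, 2.183, 0.003]
contact_force: [-1.8, -1.2, 4.0]
finger_gap: 0.0197
gripper_force: 23.2
```

```bash
python3 -c "
from h import *
go(CR,CY,0,-16,76)"
```

```text
t 4.4 tcp [0.5779 0.1172 0.0778] shift [-0.2 -0.5  1.8] yaw 0.006 F [-1.8 -1.2  4. ] gap 19.7 gf 23.211020902963355
local [  0.5 -15.8  77.8] axes [[-0.01, 1.0, 0.0], [1.0, 0.01, 0.0], [0.0, 0.0, -1.0]]
```

Emit:
play_rows --pt "18 1.4 0 -1.2 0" --pt "18 1.4 0 -1.1 0" --pt "18 1.6 0 -0.9 0" --pt "18 1.6 0 -0.8 0" --pt "18 1.7 0 -0.7 0" --pt "18 1.7 0 -0.6 0" --pt "18 1.7 0 -0.4 0" --pt "18 1.8 0 -0.3 0"

```text
t: 5.2
ee_pos: [0.5779, 0.1278, 0.0836]
tcp_rot: [2.258, 2.179, -0.004]
contact_force: [-3.9, -13.9, 10.7]
finger_gap: 0.0197
gripper_force: 24.3
```

```bash
python3 -c "
from h import *
go(CR,CY,0,-2.8,83.8)
a=snap('top','t1.png');b=snap('side','s1.png')
c=lambda i,u,v,w,h,k:cv2.resize(i[v:v+h,u:u+w],None,fx=k,fy=k,interpolation=cv2.INTER_CUBIC)
cv2.imwrite('pics/c1.png',np.hstack([c(a['pixels'],165,165,60,50,7)[:350],c(b['pixels'],215,110,50,50,7)]))"
```

```text
t 5.2 tcp [0.5779 0.1278 0.0836] shift [ 2.4 -0.1 -0.2] yaw 0.004 F [ -3.9 -13.9  10.7] gap 19.7 gf 24.267486676108092
local [ 0.1 -5.2 83.6] axes [[-0.0, 1.0, 0.0], [1.0, 0.0, -0.0], [-0.0, 0.0, -1.0]]
```

View pics/c1.png

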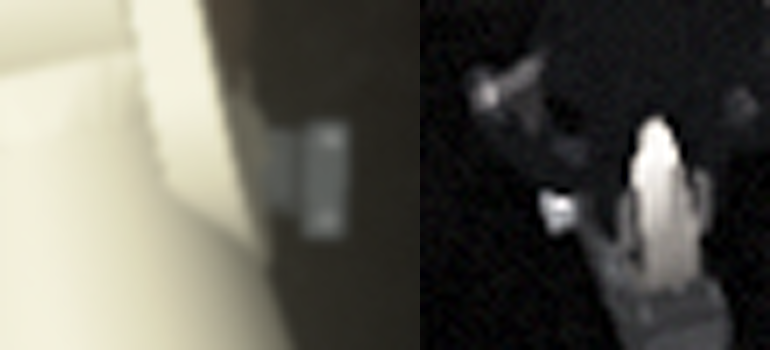

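The side crop shows the disc still seated between the fingers at (655,200), with the force matching a wall reaction; continuing the arc.

Emit:
play_rows --pt "18 2.5 0 0.1 0" --pt "18 2.5 0 0.3 0" --pt "18 2.3 0 0.6 0" --pt "18 2.3 0 0.8 0" --pt "18 2.5 0 1.1 0" --pt "18 2.5 0 1.4 0" --pt "18 2.6 0 1.6 0" --pt "18 2.7 0 1.9 0" --pt "18 0 0 0 0"

```text
t: 6.2
ee_pos: [0.5785, 0.1468, 0.0794]
tcp_rot: [2.257, 2.177, -0.003]
contact_force: [-14.6, -21.4, 37.0]
finger_gap: 0.0193
gripper_force: 35.3
```

```bash
python3 -c "
from h import *
go(CR,CY,0,16.2,76)"
```

```text
t 6.2 tcp [0.5785 0.1468 0.0794] shift [2.4 0.  3.4] yaw 0.004 F [-14.6 -21.4  37. ] gap 19.3 gf 35.34943073987961
local [-0.  13.8 79.4] axes [[-0.0, 1.0, 0.0], [1.0, 0.0, -0.01], [-0.01, 0.0, -1.0]]
```

Emit:
play_rows --pt "18 0 0 -3 0" --pt "32 0 0 0 0" --pt "40 0 0 0 0" --pt "40 0 0 -10 0" --pt "40 0 0 -40 0" --pt "40 0 0 -40 0" --pt "40 -40 0 -40 0" --pt "40 -50 0 -20 0" --pt "40 -50 0 0 0" --pt "40 -50 0 0 0"

```text
t: 7.2
ee_pos: [0.5725, -0.0331, 0.223]
tcp_rot: [2.256, 2.184, 0.003]
contact_force: [0.9, 0.8, -0.3]
finger_gap: 0.0401
gripper_force: 0.0
```

```bash
cat > flat2.py <<'E'
from flat import *
a=snap('top');b=snap('side');sh=[np.array([i,j]) for i in(-.5,0,.5,1) for j in(-.5,0,.5,1)]
for d in range(-180,180,15):
    al=np.deg2rad(d);be=abs((np.rad2deg(al)+360)%360-np.array([135,225]));s=.032*(1-np.cos(np.deg2rad(np.clip(38.66-be,0,99))))/2**.5
    C=np.array([*CR,.055])+(s[1]-s[0])*ey-s.sum()*ez
    x=score(a,al,C,sh,(175,175,40,28));y=score(b,al,C,sh,(230,122,32,40))
    print(d,round(x[0],1),x[1],round(y[0],1),y[1])
c=lambda i,u,v,w,h,k:cv2.resize(i[v:v+h,u:u+w],None,fx=k,fy=k,interpolation=cv2.INTER_CUBIC)
import sys
cv2.imwrite('pics/'+sys.argv[1],np.hstack([c(a['pixels'],165,165,57,50,7),c(b['pixels'],223,110,50,50,7)]))
E
python3 flat2.py c2.png; python3 -c "
from h import *
go(CR,CY,0,-16,76)"
```

```text
-180 13.5 [0.5 0. ] 35.9 [0 0]
-165 13.6 [0.5 0. ] 35.9 [ 0.  -0.5]
-150 13.7 [1 0] 36.2 [ 0.  -0.5]
-135 14.7 [1 0] 36.1 [0.5 0. ]
-120 13.6 [1 0] 36.3 [ 0.  -0.5]
-105 13.2 [0.5 0. ] 36.0 [ 0.  -0.5]
-90 13.8 [-0.5  0. ] 35.8 [ 0.  -0.5]
-75 14.8 [-0.5  0. ] 35.9 [0 0]
-60 9.9 [0.5 0. ] 36.6 [-0.5 -0.5]
-45 15.6 [1 0] 38.0 [ 0.  -0.5]
-30 17.5 [1 0] 37.0 [1.  0.5]
-15 17.8 [1 0] 40.9 [1.  0.5]
0 18.1 [0.5 0. ] 47.5 [ 0.5 -0.5]
15 20.0 [-0.5  0. ] 52.6 [1 1]
30 22.4 [-0.5  0. ] 48.8 [1 1]
45 19.8 [0.5 0. ] 38.9 [0.5 1. ]
60 16.7 [1 0] 35.6 [0 0]
75 14.3 [1 0] 34.8 [0 0]
90 14.1 [1 0] 35.5 [0 0]
105 13.1 [0.5 0. ] 35.5 [ 0.  -0.5]
120 13.7 [0 0] 36.1 [ 0.  -0.5]
135 15.2 [-0.5  0. ] 42.7 [ 0.5 -0.5]
150 13.8 [0 0] 36.6 [ 0.  -0.5]
165 13.4 [0.5 0. ] 35.9 [ 0.  -0.5]
t 7.3 tcp [ 0.572  -0.0366  0.2222] shift [153.9  -0.8 146.1] yaw 0.001 F [ 0.   0.2 -0.1] gap 40.0 gf 0.0
local [   0.8 -169.7  222.2] axes [[-0.0, 1.0, 0.0], [1.0, 0.0, -0.0], [-0.0, 0.0, -1.0]]
```

View pics/c2.png

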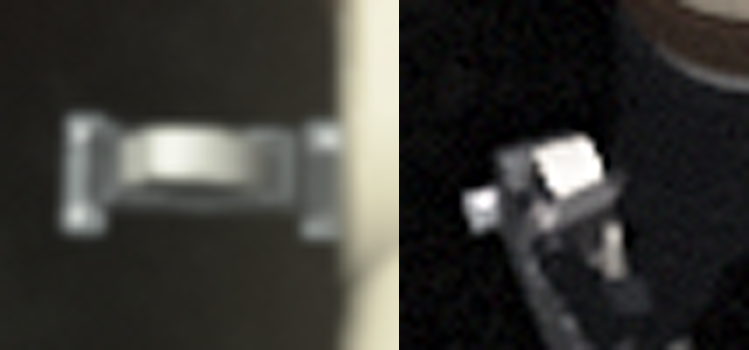

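Top crop: cell looks as at first (fit ≈ -60°): the pads slipped and the wall friction jammed the roll. New plan: grip the cell, lift it out, roll its rim along the free desk strip (single contact, always held), then set it back.

Emit:
play_rows --pt "40 42 -0.8 0 0" --pt "40 42 0 0 0" --pt "40 42 0 0 0" --pt "40 42 0 20 0" --pt "40 0 0 40 0" --pt "40 0 0 40 0" --pt "40 0 0 30 0" --pt "40 0 0 10 0" --pt "40 0 0 0 0"

```text
t: 8.2
ee_pos: [0.5766, 0.1363, 0.0806]
tcp_rot: [-2.258, -2.183, 0.003]
contact_force: [-0.9, -0.6, -0.2]
finger_gap: 0.04
gripper_force: 0.0
```

Emit:
play_rows --pt "18 0 0 0 0" --pt "18 0 0 0 0" --pt "18 0 0 0 0" --pt "18 0 0 0 0" --squeeze 20

```text
t: 8.6
ee_pos: [0.5782, 0.1363, 0.0836]
tcp_rot: [2.258, 2.182, 0.005]
contact_force: [-0.3, 0.3, 7.6]
finger_gap: 0.0195
gripper_force: 24.9
```

Emit:
play_rows --pt "18 0 0 -10 0" --pt "18 0 0 -25 0" --pt "18 0 0 -35 0" --pt "18 0 0 0 0"

```text
t: 9.0
ee_pos: [0.579, 0.1364, 0.1573]
tcp_rot: [2.256, 2.18, 0.01]
contact_force: [0.5, 0.0, -1.3]
finger_gap: 0.0196
gripper_force: 23.9
```

```bash
python3 -c "
from h import *
go(CR,CY,0,-203,120)
go(np.array([.54,-.07,0]),CY,0,0,120)"
```

```text
t 9.0 tcp [0.579  0.1364 0.1573] shift [-206.5   -2.4   36.9] yaw 0.006 F [ 0.5  0.  -1.3] gap 19.6 gf 23.86223731795326
local [  0.9   3.4 157.3] axes [[-0.01, 1.0, 0.01], [1.0, 0.01, 0.0], [0.0, 0.01, -1.0]]
t 9.0 tcp [0.579  0.1364 0.1573] shift [-207.7  -32.2   36.7] yaw 0.006 F [ 0.5  0.  -1.3] gap 19.6 gf 23.86223731795326
local [ 30.7 207.8 157.3] axes [[-0.01, 1.0, 0.01], [1.0, 0.01, 0.0], [0.0, 0.01, -1.0]]
```

Emit:
play_rows --pt "18 -41.5 -6.5 0 0.006" --pt "18 -41.5 -6.5 0 0" --pt "18 -41.5 -6.5 0 0" --pt "18 -41.5 -6.5 0 0" --pt "18 -41.5 -6.5 0 0" --pt "18 0 0 30 0" --pt "18 0 0 30 0" --pt "18 0 0 20 0" --pt "18 0 0 7 0" --pt "18 0 0 5 0"

```text
t: 10.0
ee_pos: [0.5365, -0.07, 0.06]
tcp_rot: [-2.265, -2.176, 0.0]
contact_force: [-14.7, 1.9, 35.9]
finger_gap: 0.0196
gripper_force: 30.3
```

Emit:
play_rows --pt "18 0 0 3 0" --pt "18 0 0 1 0" --pt "18 0 0 0 0"

```text
t: 10.3
ee_pos: [0.537, -0.07, 0.06]
tcp_rot: [2.264, 2.175, 0.002]
contact_force: [-14.2, 2.0, 27.1]
finger_gap: 0.0197
gripper_force: 30.6
```

Emit:
play_rows --pt "18 0 0 -1.5 0" --pt "18 3.9 0 0.3 0" --pt "18 3.9 0 0.3 0" --pt "18 3.8 0 0.5 0" --pt "18 3.8 0 0.5 0"

```text
t: 10.8
ee_pos: [0.5391, -0.0554, 0.0584]
tcp_rot: [2.262, 2.173, 0.003]
contact_force: [-1.3, -4.1, 6.4]
finger_gap: 0.0196
gripper_force: 25.8
```

```bash
python3 -c "
from h import *
go(np.array([.54,-.07,0]),CY,0,0,120)"
```

```text
t 10.8 tcp [ 0.5391 -0.0554  0.0584] shift [-14.7   1.8 -61.5] yaw -0.0 F [-1.3 -4.1  6.4] gap 19.6 gf 25.76460944779683
local [-1.5 14.6 58.4] axes [[0.0, 1.0, 0.0], [1.0, -0.0, -0.0], [-0.0, 0.0, -1.0]]
```

Emit:
play_rows --pt "18 3.7 0 0.8 0" --pt "18 3.7 0 0.9 0" --pt "18 3.6 0 1.0 0" --pt "18 3.6 0 1.0 0"

```text
t: 11.2
ee_pos: [0.5396, -0.0407, 0.0546]
tcp_rot: [2.262, 2.173, 0.003]
contact_force: [0.6, -4.0, 6.4]
finger_gap: 0.02
gripper_force: 27.0
```

Emit:
play_rows --pt "18 3.5 0 1.1 0" --pt "18 3.5 0 1.1 0" --pt "18 3.3 0 1.2 0" --pt "18 3.3 0 1.2 0"

```text
t: 11.6
ee_pos: [0.5402, -0.0271, 0.0499]
tcp_rot: [2.262, 2.173, 0.003]
contact_force: [0.0, -5.2, 6.2]
finger_gap: 0.0197
gripper_force: 28.4
```

Emit:
play_rows --pt "18 3.3 0 1.5 0" --pt "18 3.2 0 1.6 0" --pt "18 3.1 0 1.6 0" --pt "18 3.0 0 1.7 0" --pt "18 3.0 0 1.7 0"

```text
t: 12.1
ee_pos: [0.5409, -0.0115, 0.0418]
tcp_rot: [2.262, 2.173, 0.003]
contact_force: [0.6, -4.4, 6.9]
finger_gap: 0.0197
gripper_force: 30.1
```

The desk roll tracked the kinematics (about 72°), but the grip now sits too low on the side for the cradle's flanges. I'll roll back about 50°, set it in the cradle, regrip on the other side and roll again.

Emit:
play_rows --pt "18 -4.0 0 -1.9 0" --pt "18 -4.0 0 -1.9 0" --pt "18 -3.5 0 -1.8 0" --pt "18 -3.7 0 -1.8 0" --pt "18 -3.8 0 -1.7 0" --pt "18 -4.0 0 -1.6 0" --pt "18 -4.1 0 -1.5 0" --pt "18 -4.2 0 -1.3 0" --pt "18 -4.4 0 -1.2 0" --pt "18 -4.5 0 -1.1 0"

```text
t: 13.1
ee_pos: [0.5374, -0.0514, 0.0548]
tcp_rot: [-2.265, -2.177, 0.0]
contact_force: [0.2, 0.2, -1.2]
finger_gap: 0.0195
gripper_force: 29.0
```

Emit:
play_rows --pt "18 0 0 -30 0" --pt "18 0 0 -40 0" --pt "18 0 0 -30 0" --pt "18 0 0 0 0"

```text
t: 13.5
ee_pos: [0.5392, -0.0514, 0.1595]
tcp_rot: [2.262, 2.173, 0.007]
contact_force: [0.6, 0.2, -0.9]
finger_gap: 0.0195
gripper_force: 29.2
```

```bash
python3 -c "
from h import *
go(CR,CY,0,11.5,100)"
```

```text
t 13.5 tcp [ 0.5392 -0.0514  0.1595] shift [197.4  30.9  59.7] yaw -0.0 F [ 0.6  0.2 -0.9] gap 19.5 gf 29.206725319381803
local [ -31.4 -185.8  159.5] axes [[0.0, 1.0, 0.01], [1.0, -0.0, -0.0], [-0.0, 0.01, -1.0]]
```

Emit:
play_rows --pt "18 0 0 40 0" --pt "18 0 0 40 0" --pt "18 0 0 22 0" --pt "18 0 0 3 0" --pt "18 0 0 1 0"

```text
t: 14.0
ee_pos: [0.5371, -0.0511, 0.0484]
tcp_rot: [-2.265, -2.176, 0.001]
contact_force: [1.3, -0.6, -2.0]
finger_gap: 0.0201
gripper_force: 29.0
```

Emit:
play_rows --pt "18 0 0 2 0" --pt "18 0 0 1 0" --pt "18 0 0 0 0"

```text
t: 14.3
ee_pos: [0.5379, -0.0511, 0.0466]
tcp_rot: [2.265, 2.176, 0.001]
contact_force: [0.2, -0.1, -2.1]
finger_gap: 0.0199
gripper_force: 29.0
```

Emit:
play_rows --pt "18 0 0 2 0" --pt "18 0 0 1 0" --pt "18 0 0 0 0"

```text
t: 14.6
ee_pos: [0.5373, -0.051, 0.0426]
tcp_rot: [-2.265, -2.177, 0.0]
contact_force: [-0.6, 0.5, -1.0]
finger_gap: 0.0195
gripper_force: 29.0
```

Emit:
play_rows --pt "18 0 0 1.5 0" --pt "18 1.9 0 1.3 0" --pt "18 1.9 0 1.3 0" --pt "18 2.5 0 2 0" --pt "18 2.5 0 2 0" --pt "18 2.1 0 2.3 0" --pt "18 2.1 0 2.3 0" --pt "18 0 0 0 0"

```text
t: 15.4
ee_pos: [0.5385, -0.0382, 0.0315]
tcp_rot: [2.264, 2.175, 0.001]
contact_force: [-4.4, -0.3, 9.5]
finger_gap: 0.0195
gripper_force: 31.8
```

Emit:
play_rows --pt "18 1 0 1.2 0" --pt "18 1 0 1.2 0" --pt "23 0 0 0 0" --pt "26 0 0 0 0" --pt "26 0 0 0 0" --pt "26 0 0 0 0" --pt "26 0 0 0 0"

```text
t: 16.1
ee_pos: [0.538, -0.0361, 0.0275]
tcp_rot: [-2.265, -2.177, 0.0]
contact_force: [-1.1, 0.3, -0.4]
finger_gap: 0.026
gripper_force: 0.0
```

Emit:
play_rows --pt "34 0 0 0 0" --pt "40 0 0 0 0" --pt "40 0 0 -5 0" --pt "40 0 0 -20 0" --pt "40 0 0 -40 0" --pt "40 0 0 -40 0" --pt "40 0 0 -30 0" --pt "40 -50 0 0 0" --pt "40 -50 0 0 0" --pt "40 -50 0 0 0"

```text
t: 17.1
ee_pos: [0.532, -0.1873, 0.1635]
tcp_rot: [2.263, 2.177, 0.001]
contact_force: [1.5, 0.9, -0.7]
finger_gap: 0.0398
gripper_force: 0.0
```

```bash
python3 -c "
from h import *
a=snap('top','t3.png');b=snap('side','s3.png')
c=lambda i,u,v,w,h,k:cv2.resize(i[v:v+h,u:u+w],None,fx=k,fy=k,interpolation=cv2.INTER_CUBIC)
print(proj(a,[.539,-.06,.025]),proj(b,[.539,-.06,.025]))
cv2.imwrite('pics/c3.png',np.hstack([c(a['pixels'],225,175,57,50,7),c(b['pixels'],240,180,50,50,7)]))
go(np.array([.539,-.06,0]),CY,0,0,50)"
```

```text
[[256.02459857 201.62598895]] [[259.26540517 212.96671593]]
t 17.2 tcp [ 0.5314 -0.1908  0.1629] shift [131.2   1.7 112.7] yaw -0.005 F [ 0.7 -0.6  0.7] gap 39.9 gf 0.0
local [  -2.4 -131.   162.9] axes [[0.01, 1.0, 0.0], [1.0, -0.01, -0.0], [-0.0, 0.0, -1.0]]
```

View pics/c3.png

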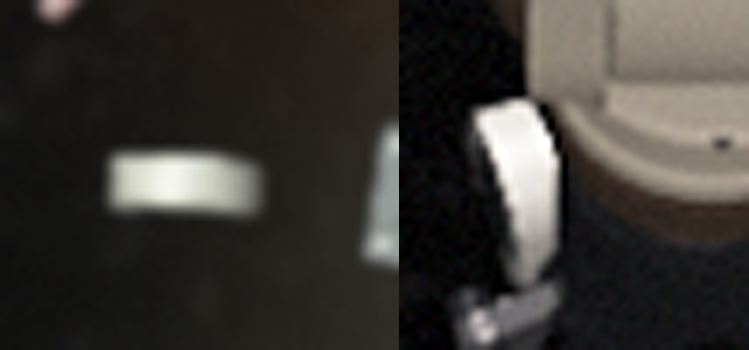

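Top crop: the cell stands on the desk, spanning columns 108–262 (crop), not fallen. Fit its pose and whether it's on its flat.

```bash
python3 - <<'E'
from flat import *
a=snap('top');b=snap('side')
c0=at_z(a,(251.4,201.1),.04);print(c0)
sh=[np.array([i,j]) for i in(-1,-.5,0,.5,1) for j in(-1,-.5,0,.5,1)]
for d in (180,-160,-140,-90,-60,60,90,140):
    for z in ((.025,) if d==180 else (.032,)):
        C=np.array([c0[0],c0[1],z]);al=np.deg2rad(d)
        x=score(a,al,C,sh,(236,190,32,22));y=score(b,al,C,sh,(246,190,26,32))
        print(d,z,round(x[0],1),x[1],round(y[0],1),y[1])
E
```

```text
[ 0.53927988 -0.04579365  0.04      ]
180 0.025 10.0 [-0.5 -0.5] 42.9 [-1 -1]
-160 0.032 11.1 [-0.5  0. ] 41.7 [-1  0]
-140 0.032 11.3 [-0.5  0. ] 41.7 [-1  0]
-90 0.032 19.9 [-1  0] 41.9 [-1  0]
-60 0.032 14.2 [ 0.  -0.5] 45.3 [-1 -1]
60 0.032 14.8 [-1.  -0.5] 46.5 [-1  0]
90 0.032 15.7 [0 0] 39.8 [-1  0]
140 0.032 11.3 [-0.5  0. ] 39.9 [-1.  -0.5]
```

Emit:
play_rows --pt "40 46 1.9 0 0" --pt "40 46.5 0 0 0" --pt "40 46.7 0 0 0" --pt "40 0 0 40 0" --pt "40 0 0 40 0" --pt "40 0 0 21 0" --pt "40 0 0 8 0" --pt "40 0 0 0 0" --pt "30 0 0 0 0" --pt "18 0 0 0 0"

```text
t: 18.3
ee_pos: [0.5404, -0.0469, 0.0554]
tcp_rot: [2.264, 2.175, 0.003]
contact_force: [1.0, 1.2, 0.2]
finger_gap: 0.0197
gripper_force: 21.5
```

Emit:
play_rows --pt "18 0 0 0 0" --pt "18 0 0 0 0" --pt "18 0 0 0 0"

```text
t: 18.6
ee_pos: [0.5404, -0.0469, 0.0554]
tcp_rot: [2.264, 2.175, 0.003]
contact_force: [-1.1, 1.5, 6.1]
finger_gap: 0.0199
gripper_force: 22.5
```

Emit:
play_rows --pt "18 0 0 -20 0" --pt "18 0 0 -40 0" --pt "18 0 0 -20 0" --pt "18 0 0 0 0"

```text
t: 19.0
ee_pos: [0.5411, -0.0472, 0.1374]
tcp_rot: [2.262, 2.173, 0.006]
contact_force: [0.0, -0.1, -1.1]
finger_gap: 0.0195
gripper_force: 21.5
```

```bash
python3 -c "
from h import *
go(CR,CY,0,1.1,105)"
```

```text
t 19.0 tcp [ 0.5411 -0.0472  0.1374] shift [182.6  29.5  32.5] yaw -0.0 F [ 0.  -0.1 -1.1] gap 19.5 gf 21.50358161474287
local [ -29.7 -181.5  137.4] axes [[0.0, 1.0, 0.01], [1.0, -0.0, -0.0], [-0.0, 0.01, -1.0]]
```

Emit:
play_rows --pt "18 45 8 0 0" --pt "18 45 8 0 0" --pt "18 45 7 0 0" --pt "18 42 6 0 0" --pt "18 5.6 0.8 0 0" --pt "18 0 0 20 0" --pt "18 0 0 12 0" --pt "18 0 0 0 0"

```text
t: 19.8
ee_pos: [0.5752, 0.1335, 0.0987]
tcp_rot: [-2.265, -2.174, 0.006]
contact_force: [-0.2, -0.4, -1.6]
finger_gap: 0.0195
gripper_force: 21.4
```

```bash
python3 -c "
from h import *
go(CR,CY,0.3,1.1,87.5)"
```

```text
t 19.8 tcp [0.5752 0.1335 0.0987] shift [ 0.7  3.1 11.2] yaw -0.001 F [-0.2 -0.4 -1.6] gap 19.5 gf 21.41935890140303
local [-2.8  0.4 98.7] axes [[0.0, 1.0, -0.0], [1.0, -0.0, -0.0], [-0.0, -0.0, -1.0]]
```

Emit:
play_rows --pt "18 0 3 0 0" --pt "18 0 0 0 0"

```text
t: 20.0
ee_pos: [0.5802, 0.1338, 0.1024]
tcp_rot: [2.266, 2.175, 0.002]
contact_force: [-0.3, -0.9, -1.5]
finger_gap: 0.0197
gripper_force: 21.4
```

```bash
python3 -c "
from h import *
go(CR,CY,0.3,1.1,87.5)"
```

```text
t 20.0 tcp [0.5802 0.1338 0.1024] shift [ 0.3 -1.9 14.9] yaw -0.001 F [-0.3 -0.9 -1.5] gap 19.7 gf 21.409836719103623
local [  2.2   0.8 102.4] axes [[0.0, 1.0, 0.0], [1.0, -0.0, 0.0], [0.0, 0.0, -1.0]]
```

Emit:
play_rows --pt "18 0 0 0 0" --pt "18 0 0 0 0" --pt "18 0 0 0 0"

```text
t: 20.3
ee_pos: [0.5797, 0.1342, 0.102]
tcp_rot: [2.265, 2.176, 0.001]
contact_force: [-0.0, 1.3, -1.9]
finger_gap: 0.0197
gripper_force: 21.4
```

```bash
python3 -c "
from h import *
go(CR,CY,0.3,1.1,87.5)"
```

```text
t 20.3 tcp [0.5797 0.1342 0.102 ] shift [-0.1 -1.3 14.5] yaw -0.0 F [-0.   1.3 -1.9] gap 19.7 gf 21.409674367969274
local [  1.6   1.2 102. ] axes [[0.0, 1.0, 0.0], [1.0, -0.0, 0.0], [0.0, 0.0, -1.0]]
```

Emit:
play_rows --pt "18 0 -1.3 5 0" --pt "18 0 0 5 0" --pt "18 0 0 4.5 0" --pt "18 0 0 0 0" --pt "18 0 0 0 0"

```text
t: 20.8
ee_pos: [0.5794, 0.1324, 0.0909]
tcp_rot: [2.263, 2.171, 0.002]
contact_force: [-6.1, -13.4, 23.4]
finger_gap: 0.0195
gripper_force: 29.2
```

```bash
python3 -c "
from h import *
go(CR,CY,0.3,1.1,87.5)"
```

```text
t 20.8 tcp [0.5794 0.1324 0.0909] shift [ 1.7 -1.1  3.4] yaw -0.002 F [ -6.1 -13.4  23.4] gap 19.5 gf 29.1876762220636
local [ 1.4 -0.6 90.9] axes [[0.0, 1.0, 0.01], [1.0, -0.0, -0.0], [-0.0, 0.01, -1.0]]
```

Emit:
play_rows --pt "18 0 0 -8 0" --pt "18 0 -1.5 0 0" --pt "18 0 0 0 0" --pt "18 0 0 0 0"

```text
t: 21.2
ee_pos: [0.5764, 0.1345, 0.0943]
tcp_rot: [-2.265, -2.177, 0.001]
contact_force: [-0.4, 0.0, -2.0]
finger_gap: 0.0198
gripper_force: 25.7
```

Emit:
play_rows --pt "18 0 0 3 0" --pt "18 0 0 2 0" --pt "18 0 0 2 0" --pt "18 0 0 0 0" --pt "18 0 0 0 0"

```text
t: 21.7
ee_pos: [0.5767, 0.1344, 0.088]
tcp_rot: [-2.265, -2.177, 0.0]
contact_force: [0.2, -0.1, -1.2]
finger_gap: 0.0196
gripper_force: 25.7
```

```bash
python3 -c "
from h import *
go(CR,CY,0.3,1.1,87.5)"
```

```text
t 21.7 tcp [0.5767 0.1344 0.088 ] shift [-0.2  1.6  0.5] yaw 0.0 F [ 0.2 -0.1 -1.2] gap 19.6 gf 25.747484921012074
local [-1.3  1.3 88. ] axes [[-0.0, 1.0, -0.0], [1.0, 0.0, -0.0], [-0.0, -0.0, -1.0]]
```

Emit:
play_rows --pt "18 0 1 1 0" --pt "18 0.5 0 1.5 0" --pt "18 0.5 0 0.5 0" --pt "18 0 0 0 0"

```text
t: 22.1
ee_pos: [0.5778, 0.1351, 0.0852]
tcp_rot: [2.265, 2.176, -0.0]
contact_force: [-1.5, -2.2, -0.1]
finger_gap: 0.0196
gripper_force: 25.9
```

```bash
python3 -c "
from h import *
go(CR,CY,0.3,1.1,87.5)"
```

```text
t 22.1 tcp [0.5778 0.1351 0.0852] shift [-1.   0.6 -2.3] yaw -0.0 F [-1.5 -2.2 -0.1] gap 19.6 gf 25.9281787276268
local [-0.3  2.1 85.2] axes [[0.0, 1.0, 0.0], [1.0, -0.0, -0.0], [-0.0, 0.0, -1.0]]
```

Emit:
play_rows --pt "18 1 0 1 0" --pt "18 3.5 0 -1.7 0" --pt "18 3.5 0 -1.5 0" --pt "18 3.5 0 -1.4 0" --pt "18 3.5 0 -1.3 0"

```text
t: 22.6
ee_pos: [0.5784, 0.149, 0.0902]
tcp_rot: [2.265, 2.174, -0.003]
contact_force: [-1.6, -8.9, 1.6]
finger_gap: 0.0195
gripper_force: 26.5
```

```bash
python3 -c "
from h import *
go(CR,CY,0.3,17,92)"
```

```text
t 22.6 tcp [0.5784 0.149  0.0902] shift [ 1.   0.6 -1.8] yaw -0.001 F [-1.6 -8.9  1.6] gap 19.5 gf 26.467198947211727
local [-0.3 16.  90.2] axes [[0.0, 1.0, 0.0], [1.0, -0.0, -0.0], [-0.0, 0.0, -1.0]]
```

Emit:
play_rows --pt "18 3.5 0 -1.0 0" --pt "18 3.4 0 -0.9 0" --pt "18 3.3 0 -0.8 0" --pt "18 3.3 0 -0.7 0" --pt "18 3.2 0 -0.6 0" --pt "18 3.0 0 -0.5 0"

```text
t: 23.2
ee_pos: [0.5791, 0.1688, 0.0945]
tcp_rot: [2.265, 2.174, -0.003]
contact_force: [-2.0, -8.9, 1.9]
finger_gap: 0.0195
gripper_force: 26.7
```

```bash
python3 -c "
from h import *
go(CR,CY,0.3,36,96)"
```

```text
t 23.2 tcp [0.5791 0.1688 0.0945] shift [ 0.2  0.6 -1.5] yaw -0.001 F [-2.  -8.9  1.9] gap 19.5 gf 26.721346703125164
local [-0.3 35.8 94.5] axes [[0.0, 1.0, -0.0], [1.0, -0.0, -0.0], [-0.0, -0.0, -1.0]]
```

Emit:
play_rows --pt "18 -4 0 -6 0" --pt "18 -5 0 0 0" --pt "18 -7 0 4 0" --pt "18 -7.3 0.5 4 0" --pt "18 0 0 3 0" --pt "18 0 0 0 0" --pt "18 0 0 0 0"

```text
t: 23.9
ee_pos: [0.5787, 0.1467, 0.0893]
tcp_rot: [-2.265, -2.176, 0.0]
contact_force: [-0.0, -0.2, -2.0]
finger_gap: 0.0197
gripper_force: 26.3
```

```bash
python3 -c "
from h import *
go(CR,CY,0,12.5,75)"
```

```text
t 23.9 tcp [0.5787 0.1467 0.0893] shift [-1.2 -0.1 14.3] yaw -0.0 F [-0.  -0.2 -2. ] gap 19.7 gf 26.307749381521717
local [ 0.1 13.7 89.3] axes [[0.0, 1.0, -0.0], [1.0, -0.0, 0.0], [0.0, -0.0, -1.0]]
```

Emit:
play_rows --pt "18 -0.6 0 3 0" --pt "18 -0.6 0 3 0" --pt "18 0 0 3 0" --pt "18 0 0 2 0" --pt "18 0 0 1 0" --pt "18 0 0 0 0"

```text
t: 24.5
ee_pos: [0.5785, 0.1455, 0.0772]
tcp_rot: [-2.265, -2.176, 0.001]
contact_force: [-0.7, 0.3, -2.3]
finger_gap: 0.0194
gripper_force: 26.2
```

```bash
python3 -c "
from h import *
go(CR,CY,0,12.5,75)"
```

```text
t 24.5 tcp [0.5785 0.1455 0.0772] shift [0.  0.  2.2] yaw 0.0 F [-0.7  0.3 -2.3] gap 19.4 gf 26.206256101140752
local [-0.  12.5 77.2] axes [[-0.0, 1.0, -0.0], [1.0, 0.0, -0.0], [-0.0, -0.0, -1.0]]
```

Emit:
play_rows --pt "18 0 0 1.5 0" --pt "18 0 0 1.5 0" --pt "18 0 0 0 0"

```text
t: 24.8
ee_pos: [0.5786, 0.1459, 0.0755]
tcp_rot: [-2.265, -2.177, -0.001]
contact_force: [-5.1, 2.6, 6.5]
finger_gap: 0.0195
gripper_force: 27.5
```

Emit:
play_rows --pt "18 0 0 1.5 0" --pt "18 0 0 0 0" --pt "18 0 0 0 0"

```text
t: 25.1
ee_pos: [0.5786, 0.1462, 0.0746]
tcp_rot: [-2.264, -2.177, -0.003]
contact_force: [-8.0, 3.8, 10.1]
finger_gap: 0.0195
gripper_force: 28.2
```

Emit:
play_rows --pt "24 0 0 0 0" --pt "40 0 0 0 0" --pt "40 0 0 0 0" --pt "40 0 0 -20 0" --pt "40 0 0 -40 0" --pt "40 0 0 -40 0" --pt "40 -50 0 -20 0" --pt "40 -50 0 0 0" --pt "40 -50 0 0 0" --pt "40 -50 0 0 0"

```text
t: 26.1
ee_pos: [0.5707, -0.0526, 0.1918]
tcp_rot: [2.264, 2.177, 0.001]
contact_force: [1.8, -0.1, -0.1]
finger_gap: 0.0402
gripper_force: 0.0
```

```bash
sed -i 's/range(-180,180,15)/(90,105,120,127,135,143,150,165,180,-135,-60)/' flat2.py; python3 flat2.py c4.png; python3 -c "
from h import *
go(CR,CY,0,-16,76)"
```

```text
90 12.7 [1 0] 28.8 [0.5 1. ]
105 12.3 [1 0] 27.5 [0.5 1. ]
120 13.6 [ 0.  -0.5] 29.0 [0.5 0.5]
127 13.0 [-0.5 -0.5] 28.1 [ 0.  -0.5]
135 12.4 [-0.5 -0.5] 30.9 [ 0.  -0.5]
143 13.1 [-0.5 -0.5] 28.0 [ 0.  -0.5]
150 13.8 [ 0.  -0.5] 28.9 [0 0]
165 12.5 [1 0] 28.2 [0.5 1. ]
180 12.4 [1 0] 29.3 [0.5 1. ]
-135 14.2 [ 1.  -0.5] 29.3 [1 1]
-60 13.6 [1 0] 29.5 [0 0]
t 26.2 tcp [ 0.5704 -0.0561  0.1916] shift [173.4  -1.  115.3] yaw -0.006 F [-0.4  0.9 -0.3] gap 39.8 gf 0.0
local [   0.  -189.2  191.6] axes [[0.01, 1.0, 0.0], [1.0, -0.01, -0.0], [-0.0, 0.0, -1.0]]
```

View pics/c4.png

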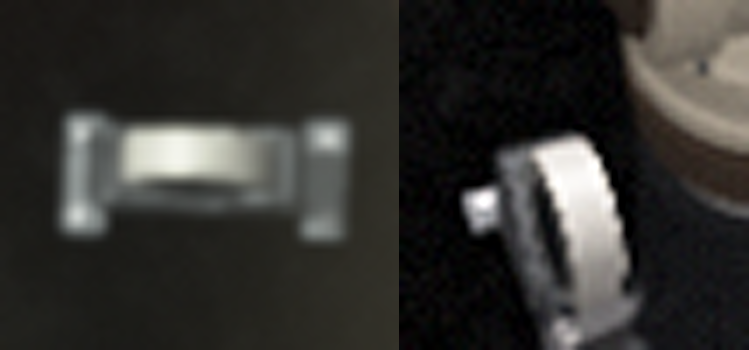

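Crops: the cell is in the cradle (top crop cols ~119–267; bolts at 85 and 327). Seated or not is ambiguous, so a finer subpixel check.

```bash
cat > flat3.py <<'E'
from flat import *
import sys
# joint fit of disc centre (local y,z) for several flat angles; image shifts fixed to calibration at start
a=snap('top');b=snap('side')
old_t=dict(a,pixels=cv2.imread('pics/t0.png'));old_s=dict(b,pixels=cv2.imread('pics/s0.png'))
from scipy.optimize import minimize
def fit(A,B,al,C0):
    f=lambda p:score(A,al,C0+p[0]*ey/1e3+p[1]*ez/1e3+p[2]*ex/1e3,[np.zeros(2)],(175,175,40,28))[0]**2+.3*score(B,al,C0+p[0]*ey/1e3+p[1]*ez/1e3+p[2]*ex/1e3,[np.zeros(2)],(230,122,32,40))[0]**2
    r=minimize(f,[0,0,0],method='Nelder-Mead',options=dict(initial_simplex=[[0,0,0],[4,0,0],[0,4,0],[0,0,3]],maxfev=70,xatol=.2,fatol=1))
    return r.x.round(1),round(r.fun,1)
C=np.array([*CR,.055])
if len(sys.argv)<2:
    for al in(-1.2,-1.1,-1.0): print('start',al,fit(old_t,old_s,al,C))
for d in(105,120,135,150,180): print(d,fit(a,b,np.deg2rad(d),C))
E
python3 flat3.py
```

```text
start -1.2 (array([-0.8, -0.4, -0.5]), np.float64(409.7))
start -1.1 (array([ 0. ,  0.8, -0.6]), np.float64(385.9))
start -1.0 (array([ 0.5,  2.5, -1. ]), np.float64(430.3))
105 (array([-2.3, -2.6,  0.7]), np.float64(375.7))
120 (array([-2.3, -2.9,  0.8]), np.float64(384.7))
135 (array([-2.4, -2.7,  0.7]), np.float64(368.9))
150 (array([-4.1,  1.2,  0.2]), np.float64(413.4))
180 (array([-2.2, -3. ,  0.7]), np.float64(413.6))
```

Centre is displaced by about (-2.4,-3.5) mm against (-5,-5) expected if flush; I'll press it home with closed fingertips, through its centre toward the -y wall.

Emit:
play_rows --pt "0 45 -1 0 0" --pt "0 45 0 0 0" --pt "0 45 0 0 0" --pt "0 45 0 10 0" --pt "0 40 0 20 0" --pt "0 8 0 30 0" --pt "0 0 0 20 0" --pt "0 0 0 0 0" --pt "0 0 0 0 0" --pt "0 0 0 0 0"

```text
t: 27.3
ee_pos: [0.5795, 0.1775, 0.1133]
tcp_rot: [2.264, 2.176, 0.003]
contact_force: [0.4, 0.7, 0.3]
finger_gap: 0.0001
gripper_force: 0.0
```

```bash
python3 -c "
from h import *
go(CR,CY,0,38.6,107.6)"
```

```text
t 27.3 tcp [0.5795 0.1775 0.1133] shift [-5.9  0.2  5.7] yaw 0.0 F [0.4 0.7 0.3] gap 0.1 gf 0.0
local [ -0.2  44.5 113.3] axes [[-0.0, 1.0, 0.0], [1.0, 0.0, 0.0], [0.0, 0.0, -1.0]]
```

Emit:
play_rows --pt "0 -5 0 5 0" --pt "0 -4 0 4 0" --pt "0 -3 0 3 0" --pt "0 -1.5 0 1.5 0" --pt "0 -1 0 1 0" --pt "0 0 0 0 0"

```text
t: 27.9
ee_pos: [0.5788, 0.1632, 0.0981]
tcp_rot: [-2.265, -2.176, -0.004]
contact_force: [-0.4, 5.0, 5.0]
finger_gap: 0.0001
gripper_force: 3.3
```

Emit:
play_rows --pt "0 -1 0 1 0" --pt "0 -1 0 1 0" --pt "0 0 0 0 0"

```text
t: 28.2
ee_pos: [0.5792, 0.1629, 0.0978]
tcp_rot: [-2.263, -2.177, -0.01]
contact_force: [-3.0, 11.8, 13.4]
finger_gap: -0.0
gripper_force: 9.0
```

```bash
python3 -c "
from h import *
go(CR,CY,0,28.6,97.6)"
```

```text
t 28.2 tcp [0.5792 0.1629 0.0978] shift [-1.4  0.   0.2] yaw 0.001 F [-3.  11.8 13.4] gap -0.0 gf 9.027507723094459
local [-0.  30.  97.8] axes [[-0.0, 1.0, 0.0], [1.0, 0.0, 0.01], [0.01, 0.0, -1.0]]
```

Emit:
play_rows --pt "0 5 0 -5 0" --pt "0 15 0 -15 0" --pt "0 0 0 -40 0" --pt "40 0 0 -40 0" --pt "40 -50 0 0 0" --pt "40 -50 0 0 0" --pt "40 -50 0 0 0" --pt "40 -50 0 0 0" --pt "40 -50 0 0 0"

```text
t: 29.1
ee_pos: [0.5686, -0.0713, 0.1952]
tcp_rot: [2.265, 2.176, -0.0]
contact_force: [1.8, -0.4, 0.6]
finger_gap: 0.0398
gripper_force: 0.0
```

```bash
python3 flat3.py x; python3 -c "
from h import *
go(CR,CY,0,-14,76)"
```

```text
105 (array([-2.7, -3. ,  0.8]), np.float64(343.8))
120 (array([-2.4, -2.8,  0.7]), np.float64(345.6))
135 (array([-2.4, -2.5,  0.7]), np.float64(336.1))
150 (array([-2.4, -2.9,  0.8]), np.float64(338.9))
180 (array([-2.4, -2.5,  0.7]), np.float64(343.3))
t 29.2 tcp [ 0.5684 -0.0746  0.195 ] shift [1.940e+02 1.000e-01 1.187e+02] yaw -0.006 F [-0.1  0.2  0.1] gap 40.0 gf 0.0
local [  -1.3 -207.8  195. ] axes [[0.01, 1.0, -0.0], [1.0, -0.01, -0.0], [-0.0, -0.0, -1.0]]
```

The press didn't change the picture. A touch on the top of the disc is the accurate test (82 mm if flush, 87 if not).

Emit:
play_rows --pt "0 45 0 0 -0.006" --pt "0 45 0 0 0" --pt "0 45 0 0 0" --pt "0 45 0 20 0" --pt "0 22 0 30 0" --pt "0 0 0 20 0" --pt "0 0 0 5 0" --pt "0 0 0 0 0" --pt "0 0 0 0 0" --pt "0 0 0 0 0"

```text
t: 30.2
ee_pos: [0.5769, 0.1322, 0.1216]
tcp_rot: [2.259, 2.181, 0.003]
contact_force: [-0.1, -0.2, 0.4]
finger_gap: 0.0001
gripper_force: 0.0
```

```bash
python3 -c "
from h import *
go(CR,CY,0,-4,107)"
```

```text
t 30.2 tcp [0.5769 0.1322 0.1216] shift [-3.2  1.  14.6] yaw 0.005 F [-0.1 -0.2  0.4] gap 0.1 gf 0.0
local [ -1.   -0.9 121.6] axes [[-0.01, 1.0, 0.0], [1.0, 0.01, 0.0], [0.0, 0.0, -1.0]]
```

Emit:
play_rows --pt "0 -3 1 5 0.005" --pt "0 0 0 4 0" --pt "0 0 0 3 0" --pt "0 0 0 1.5 0" --pt "0 0 0 0 0" --pt "0 0 0 0 0"

```text
t: 30.8
ee_pos: [0.5781, 0.1293, 0.1092]
tcp_rot: [2.263, 2.175, 0.004]
contact_force: [-3.4, -3.8, 17.1]
finger_gap: -0.0001
gripper_force: 8.4
```

Emit:
play_rows --pt "0 0 0 1.5 0" --pt "0 0 0 0 0" --pt "0 0 0 0 0"

```text
t: 31.1
ee_pos: [0.5785, 0.1293, 0.1091]
tcp_rot: [2.262, 2.174, 0.007]
contact_force: [-5.6, -4.1, 24.7]
finger_gap: -0.0001
gripper_force: 12.5
```

Touch gives top at 84.1 mm, agreeing with the picture: the cell is jammed on a corner about 9° short of flush (likely over-rolled). I'll push its upper +y side mainly toward -y, which turns it onto the flat.

Emit:
play_rows --pt "0 0 0 -15 0" --pt "0 20 0 0 0" --pt "0 20 0 0 0" --pt "0 0 0 10 0" --pt "0 0 0 7 0" --pt "0 0 0 0 0" --pt "0 0 0 0 0"

```text
t: 31.8
ee_pos: [0.5784, 0.1688, 0.1026]
tcp_rot: [-2.265, -2.177, 0.002]
contact_force: [-0.3, -1.0, -0.6]
finger_gap: -0.0
gripper_force: 0.0
```

```bash
python3 -c "
from h import *
go(CR,CY,0,33,98)"
```

```text
t 31.8 tcp [0.5784 0.1688 0.1026] shift [-2.8  1.   4.6] yaw 0.0 F [-0.3 -1.  -0.6] gap -0.0 gf 0.0
local [ -1.   35.8 102.6] axes [[-0.0, 1.0, -0.0], [1.0, 0.0, -0.0], [-0.0, -0.0, -1.0]]
```

Emit:
play_rows --pt "0 -2.8 1 4.6 0" --pt "0 -2 0 0.3 0" --pt "0 -2 0 0.5 0" --pt "0 -1 0 0.4 0" --pt "0 0 0 0 0"

```text
t: 32.3
ee_pos: [0.5799, 0.1628, 0.0984]
tcp_rot: [-2.263, -2.178, -0.005]
contact_force: [-0.2, 5.7, 3.7]
finger_gap: 0.0003
gripper_force: 3.6
```

Emit:
play_rows --pt "0 -1.2 0 0.5 0" --pt "0 -1.2 0 0.5 0" --pt "0 0 0 0 0"

```text
t: 32.6
ee_pos: [0.5803, 0.1622, 0.0985]
tcp_rot: [-2.26, -2.178, -0.011]
contact_force: [-1.6, 15.0, 9.2]
finger_gap: -0.0001
gripper_force: 8.4
```

```bash
python3 -c "
from h import *
go(CR,CY,0,33,98)"
```

```text
t 32.6 tcp [0.5803 0.1622 0.0985] shift [ 3.7 -1.1  0.6] yaw 0.003 F [-1.6 15.   9.2] gap -0.1 gf 8.409994440953596
local [ 1.1 29.3 98.5] axes [[-0.0, 1.0, 0.0], [1.0, 0.0, 0.01], [0.01, 0.0, -1.0]]
```

Emit:
play_rows --pt "0 5 0 -10 0" --pt "0 0 0 -30 0" --pt "0 -40 0 0 0" --pt "0 -45 0 0 0" --pt "0 -45 0 30 0" --pt "0 0 0 45 0" --pt "0 0 0 25 0" --pt "0 0 0 5 0" --pt "0 0 0 0 0" --pt "0 0 0 0 0"

```text
t: 33.6
ee_pos: [0.5756, 0.0381, 0.0355]
tcp_rot: [2.263, 2.177, 0.003]
contact_force: [1.4, 1.0, -0.0]
finger_gap: -0.0
gripper_force: 0.0
```

```bash
python3 -c "
from h import *
go(CR,CY,0,-95,26)"
```

```text
t 33.6 tcp [0.5756 0.0381 0.0355] shift [-0.  -1.4  9.5] yaw 0.001 F [ 1.4  1.  -0. ] gap -0.0 gf 0.0
local [  1.4 -95.   35.5] axes [[-0.0, 1.0, 0.0], [1.0, 0.0, 0.0], [0.0, 0.0, -1.0]]
```

Emit:
play_rows --pt "0 0 0 5 0" --pt "0 0 0 3.5 0" --pt "0 0 0 1.5 0" --pt "0 0 0 0 0" --pt "0 0 0 0 0"

```text
t: 34.1
ee_pos: [0.5751, 0.0381, 0.0251]
tcp_rot: [2.263, 2.177, 0.002]
contact_force: [-4.4, 0.6, 9.5]
finger_gap: -0.0004
gripper_force: 4.7
```

The desk touch confirms the tip length (25.1 mm), so the cell isn't flush. The static pushes mean it rests on the flat's upper corner, about 9° under-rolled. I'll regrip and roll it about 10° more up the +y wall, then reseat.

Emit:
play_rows --pt "40 0 -1.4 -40 0" --pt "40 0 0 -45 0" --pt "40 45 0 -30 0" --pt "40 47 0 0 0" --pt "40 0 0 0 0" --pt "40 0 0 30 0" --pt "40 0 0 20 0" --pt "40 0 0 8 0" --pt "40 0 0 0 0" --pt "40 0 0 0 0"

```text
t: 35.1
ee_pos: [0.577, 0.1263, 0.0792]
tcp_rot: [2.264, 2.177, 0.001]
contact_force: [0.2, -0.4, 0.4]
finger_gap: 0.0402
gripper_force: 0.0
```

```bash
python3 -c "
from h import *
go(CR,CY,0.2,-3,78)"
```

```text
t 35.1 tcp [0.577  0.1263 0.0792] shift [3.8 0.9 1.2] yaw 0.001 F [ 0.2 -0.4  0.4] gap 40.2 gf 0.0
local [-0.7 -6.8 79.2] axes [[-0.0, 1.0, 0.0], [1.0, 0.0, 0.0], [0.0, 0.0, -1.0]]
```

Emit:
play_rows --pt "40 3.5 0.9 0 0" --pt "18 0 0 0 0" --pt "18 0 0 0 0" --pt "18 0 0 0 0" --pt "18 0 0 0 0" --squeeze 20

```text
t: 35.6
ee_pos: [0.578, 0.1301, 0.0791]
tcp_rot: [2.264, 2.178, 0.002]
contact_force: [-0.3, 1.4, 5.2]
finger_gap: 0.0198
gripper_force: 22.9
```

```bash
python3 -c "
from h import *
go(CR,CY,0.2,-3,78)"
```

```text
t 35.6 tcp [0.578  0.1301 0.0791] shift [-0.1  0.   1.1] yaw 0.001 F [-0.3  1.4  5.2] gap 19.8 gf 22.90438040450681
local [ 0.2 -2.9 79.1] axes [[-0.0, 1.0, 0.0], [1.0, 0.0, 0.0], [0.0, 0.0, -1.0]]
```

Emit:
play_rows --pt "18 2 0 -0.2 0" --pt "18 1.8 0 -0.9 0" --pt "18 1.8 0 -0.9 0" --pt "18 1.8 0 -0.9 0" --pt "18 1.8 0 -0.8 0" --pt "18 0 0 0 0"

```text
t: 36.2
ee_pos: [0.578, 0.1378, 0.0819]
tcp_rot: [2.264, 2.175, -0.003]
contact_force: [-0.0, -5.4, 2.6]
finger_gap: 0.0193
gripper_force: 22.6
```

```bash
python3 -c "
from h import *
go(CR,CY,0.2,4.4,82.5)"
```

```text
t 36.2 tcp [0.578  0.1378 0.0819] shift [-0.4  0.4 -0.6] yaw 0.0 F [-0.  -5.4  2.6] gap 19.3 gf 22.60534124536207
local [-0.2  4.8 81.9] axes [[-0.0, 1.0, 0.0], [1.0, 0.0, -0.0], [-0.0, 0.0, -1.0]]
```

Emit:
play_rows --pt "18 -3 0.2 -3 0" --pt "18 -3 0 0 0" --pt "18 0 0 3 0" --pt "18 0 0 0 0" --pt "18 0 0 0 0"

```text
t: 36.7
ee_pos: [0.5779, 0.1331, 0.0816]
tcp_rot: [-2.264, -2.178, 0.0]
contact_force: [0.5, -0.4, -1.3]
finger_gap: 0.0199
gripper_force: 22.2
```

```bash
python3 -c "
from h import *
go(CR,CY,0.2,-.6,76.6)"
```

```text
t 36.7 tcp [0.5779 0.1331 0.0816] shift [-0.7  0.3  5. ] yaw 0.001 F [ 0.5 -0.4 -1.3] gap 19.9 gf 22.18520570313558
local [-0.1  0.1 81.6] axes [[-0.0, 1.0, -0.0], [1.0, 0.0, -0.0], [-0.0, -0.0, -1.0]]
```

Emit:
play_rows --pt "18 -0.7 0.2 2 0" --pt "18 0 0 1.5 0" --pt "18 0 0 1.5 0" --pt "18 0 0 0.5 0" --pt "18 0 0 0 0" --pt "18 0 0 0 0"

```text
t: 37.3
ee_pos: [0.578, 0.1326, 0.0772]
tcp_rot: [-2.264, -2.178, -0.001]
contact_force: [-4.9, 0.4, 5.7]
finger_gap: 0.0193
gripper_force: 23.2
```

```bash
python3 -c "
from h import *
go(CR,CY,0.2,-.6,76.6)"
```

```text
t 37.3 tcp [0.578  0.1326 0.0772] shift [-0.2  0.2  0.6] yaw 0.001 F [-4.9  0.4  5.7] gap 19.3 gf 23.160917648151553
local [ 0.  -0.4 77.2] axes [[-0.0, 1.0, 0.0], [1.0, 0.0, 0.0], [0.0, 0.0, -1.0]]
```

Emit:
play_rows --pt "18 -0.3 0 1 0" --pt "18 0 0 0 0" --pt "24 0 0 0 0" --pt "40 0 0 0 0" --pt "40 0 0 -10 0" --pt "40 0 0 -40 0" --pt "0 -4 0 0 0" --pt "0 0 0 0 0" --pt "0 0 0 0 0" --pt "0 0 0 0 0"

```text
t: 38.3
ee_pos: [0.5776, 0.128, 0.1246]
tcp_rot: [-2.264, -2.177, 0.002]
contact_force: [-0.2, 1.1, 0.1]
finger_gap: 0.0004
gripper_force: 0.0
```

Emit:
play_rows --pt "0 0 0 6 0" --pt "0 0 0 6 0" --pt "0 0 0 4 0" --pt "0 0 0 2 0" --pt "0 0 0 1 0" --pt "0 0 0 0 0" --pt "0 0 0 0 0"

```text
t: 39.0
ee_pos: [0.5781, 0.1281, 0.1075]
tcp_rot: [2.264, 2.177, 0.002]
contact_force: [-2.9, 0.1, 8.2]
finger_gap: -0.0001
gripper_force: 4.3
```

Top now at 82.4 mm, so the flat is flush (82 expected). Now regrip on the -y side, to take it to the rest.

Emit:
play_rows --pt "0 0 0 -20 0" --pt "40 -11.5 0 -5 0" --pt "40 0 0 0 0" --pt "40 0 0 0 0" --pt "40 0 0 25 0" --pt "40 0 0 15 0" --pt "40 0 0 12 0" --pt "40 0 0 3 0" --pt "40 0 0 0 0" --pt "40 0 0 0 0"

```text
t: 40.0
ee_pos: [0.5779, 0.1167, 0.0772]
tcp_rot: [2.264, 2.177, 0.001]
contact_force: [0.4, 1.1, -0.1]
finger_gap: 0.0401
gripper_force: 0.0
```

```bash
python3 -c "
from h import *
go(CR,CY,0.1,-16.5,77)"
```

```text
t 40.0 tcp [0.5779 0.1167 0.0772] shift [-0.2 -0.5  0.2] yaw 0.001 F [ 0.4  1.1 -0.1] gap 40.1 gf 0.0
local [  0.6 -16.3  77.2] axes [[-0.0, 1.0, 0.0], [1.0, 0.0, 0.0], [0.0, 0.0, -1.0]]
```

Emit:
play_rows --pt "18 0 -0.5 0 0" --pt "18 0 0 0 0" --pt "18 0 0 0 0" --pt "18 0 0 0 0" --pt "18 0 0 -10 0" --pt "18 0 0 -30 0" --pt "18 0 0 -40 0" --pt "18 0 0 0 0.064" --pt "18 0 0 0 0.064" --pt "18 0 0 0 0" --squeeze 22

```text
t: 41.0
ee_pos: [0.577, 0.1166, 0.1569]
tcp_rot: [2.4, 2.027, 0.0]
contact_force: [-0.2, 0.5, -1.3]
finger_gap: 0.0199
gripper_force: 23.6
```

```bash
python3 -c "
from h import *
go(RE,RY,0,12.2,140)"
```

```text
t 41.0 tcp [0.577  0.1166 0.1569] shift [-277.5    4.1   16.9] yaw 0.0 F [-0.2  0.5 -1.3] gap 19.9 gf 23.61302277939103
local [ -4.2 289.7 156.9] axes [[-0.0, 1.0, 0.0], [1.0, 0.0, 0.0], [0.0, 0.0, -1.0]]
```

Emit:
play_rows --pt "18 -40 0.6 0 0" --pt "18 -40 0.6 0 0" --pt "18 -40 0.6 0 0" --pt "18 -40 0.6 0 0" --pt "18 -40 0.6 0 0" --pt "18 -40 0.6 10 0" --pt "18 -37.5 0.5 20 0" --pt "18 0 0 25 0" --pt "18 0 0 10 0" --pt "18 0 0 0 0"

```text
t: 42.0
ee_pos: [0.534, -0.1572, 0.0899]
tcp_rot: [-2.396, -2.028, 0.003]
contact_force: [0.1, 0.9, -1.8]
finger_gap: 0.0195
gripper_force: 23.5
```

Emit:
play_rows --pt "18 0 0 0 0" --pt "18 0 0 0 0" --pt "18 0 0 0 0"

```text
t: 42.3
ee_pos: [0.5356, -0.1573, 0.0926]
tcp_rot: [2.397, 2.029, 0.001]
contact_force: [-0.2, -0.6, -1.3]
finger_gap: 0.0198
gripper_force: 23.5
```

```bash
python3 -c "
from h import *
go(RE,RY,0,12.2,67.2)
a=snap('top');b=snap('side')
c=lambda i,u,v,w,h,k:cv2.resize(i[v:v+h,u:u+w],None,fx=k,fy=k,interpolation=cv2.INTER_CUBIC)
cv2.imwrite('pics/c5.png',np.hstack([c(a['pixels'],264,180,57,50,7),c(b['pixels'],245,215,55,50,7)]))"
```

```text
t 42.3 tcp [ 0.5356 -0.1573  0.0926] shift [-0.5 -0.9 25.4] yaw 0.002 F [-0.2 -0.6 -1.3] gap 19.8 gf 23.507771811491693
local [ 0.8 12.7 92.6] axes [[-0.0, 1.0, 0.0], [1.0, 0.0, -0.0], [-0.0, 0.0, -1.0]]
```

View pics/c5.png

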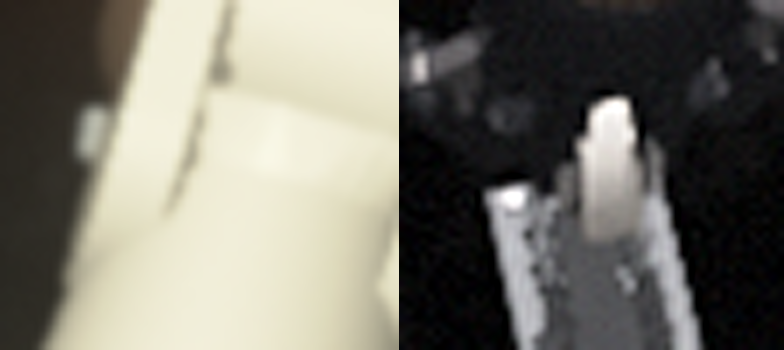

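Side crop: the cell hangs centred over the slot (cell at x≈612, slot ≈560–650). Lowering.

Emit:
play_rows --pt "18 -0.5 -0.8 8 0" --pt "18 0 0 8 0" --pt "18 0 0 4 0" --pt "18 0 0 2 0" --pt "18 0 0 2 0" --pt "18 0 0 1 0" --pt "18 0 0 0 0" --pt "18 0 0 0 0"

```text
t: 43.2
ee_pos: [0.5342, -0.1581, 0.0666]
tcp_rot: [2.399, 2.028, 0.0]
contact_force: [0.4, 0.3, -0.8]
finger_gap: 0.0195
gripper_force: 23.6
```

```bash
python3 -c "
from h import *
go(RE,RY,0,12.2,67.2)"
```

```text
t 43.2 tcp [ 0.5342 -0.1581  0.0666] shift [ 0.5  0.4 -0.6] yaw 0.001 F [ 0.4  0.3 -0.8] gap 19.5 gf 23.580114972101
local [-0.4 11.7 66.6] axes [[-0.0, 1.0, 0.0], [1.0, 0.0, -0.0], [-0.0, 0.0, -1.0]]
```

Emit:
play_rows --pt "18 0 0.3 1.3 0" --pt "18 -2.9 0 0.7 0" --pt "18 -2.9 0 0.7 0" --pt "18 -1.7 0 0.5 0" --pt "18 -1.7 0 0.5 0" --pt "18 -1.7 0 0.6 0" --pt "18 -1.6 0 0.6 0"

```text
t: 43.9
ee_pos: [0.5329, -0.17, 0.0626]
tcp_rot: [2.398, 2.029, 0.003]
contact_force: [-0.7, 4.0, 6.5]
finger_gap: 0.0195
gripper_force: 25.4
```

Emit:
play_rows --pt "18 -3.1 0 1.5 0" --pt "18 -3.1 0 1.6 0" --pt "18 -2.8 0 1.7 0" --pt "18 -2.7 0 1.8 0" --pt "18 0 0 0 0"

```text
t: 44.4
ee_pos: [0.5309, -0.1819, 0.0558]
tcp_rot: [2.398, 2.028, 0.003]
contact_force: [0.4, 2.5, 4.4]
finger_gap: 0.0196
gripper_force: 26.7
```

```bash
python3 -c "
from h import *
go(RE,RY,0,-13,57)"
```

```text
t 44.4 tcp [ 0.5309 -0.1819  0.0558] shift [-0.6 -0.3 -1.2] yaw 0.001 F [0.4 2.5 4.4] gap 19.6 gf 26.66210152732674
local [  0.3 -12.4  55.8] axes [[-0.0, 1.0, 0.0], [1.0, 0.0, 0.0], [0.0, 0.0, -1.0]]
```

Emit:
play_rows --pt "22 -1 0 0.5 0" --pt "23 0 0 0 0" --pt "24 0 0 0 0" --pt "26 0 0 0 0" --pt "26 0 0 0 0" --pt "40 0 0 0 0" --pt "40 0 0 -5 0" --pt "40 0 0 -25 0" --pt "40 0 0 -40 0" --pt "40 0 0 0 0"

```text
t: 45.4
ee_pos: [0.5323, -0.1837, 0.1303]
tcp_rot: [2.394, 2.024, 0.006]
contact_force: [0.1, 0.1, -0.1]
finger_gap: 0.0398
gripper_force: 0.0
```

Emit:
play_rows --pt "0 0 0 -40 0" --pt "0 50 0 0 0" --pt "0 50 0 0 0" --pt "0 50 0 0 0" --pt "0 50 0 0 0" --pt "0 0 0 0 0"

```text
t: 46.0
ee_pos: [0.5639, 0.0193, 0.1646]
tcp_rot: [-2.393, -2.035, -0.002]
contact_force: [-0.5, -0.9, 0.1]
finger_gap: 0.0002
gripper_force: 0.0
```

```bash
python3 -c "
from h import *
go(RE,RY,0,0,100)
a=snap('top');b=snap('side')
c=lambda i,u,v,w,h,k:cv2.resize(i[v:v+h,u:u+w],None,fx=k,fy=k,interpolation=cv2.INTER_CUBIC)
cv2.imwrite('pics/c6.png',np.hstack([c(a['pixels'],264,180,57,50,7),c(b['pixels'],245,215,55,50,7)]))"
```

```text
t 46.0 tcp [0.5639 0.0193 0.1646] shift [-191.7   -0.4   64.3] yaw 0.007 F [-0.5 -0.9  0.1] gap 0.2 gf 0.0
local [ -0.8 191.6 164.6] axes [[-0.01, 1.0, 0.0], [1.0, 0.01, 0.0], [0.0, 0.0, -1.0]]
```

View pics/c6.png

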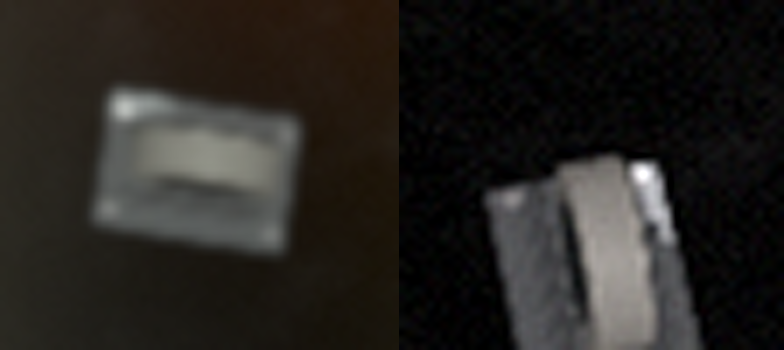

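The cell stands in the slot (top crop cols 135–280, rest 97–300), about midway. Confirm it is on its flat by touching the top lightly (65 mm if so).

Emit:
play_rows --pt "0 -48 0 0 0.007" --pt "0 -48 0 0 0" --pt "0 -48 0 0 0" --pt "0 -48 0 0 0" --pt "0 0 0 25 0" --pt "0 0 0 25 0" --pt "0 0 0 10 0" --pt "0 0 0 0 0" --pt "0 0 0 0 0" --pt "0 0 0 0 0"

```text
t: 47.1
ee_pos: [0.5312, -0.175, 0.106]
tcp_rot: [2.404, 2.019, 0.002]
contact_force: [-0.0, 0.3, 0.6]
finger_gap: -0.0003
gripper_force: 0.0
```

```bash
python3 -c "
from h import *
go(RE,RY,0,0,90)"
```

```text
t 47.1 tcp [ 0.5312 -0.175   0.106 ] shift [ 5.5  0.5 16. ] yaw -0.006 F [-0.   0.3  0.6] gap -0.3 gf 0.0
local [ -0.6  -5.5 106. ] axes [[0.01, 1.0, 0.0], [1.0, -0.01, -0.0], [-0.0, 0.0, -1.0]]
```

Emit:
play_rows --pt "0 5 0.5 5 0" --pt "0 0 0 5 0" --pt "0 0 0 3 0" --pt "0 0 0 2 0" --pt "0 0 0 1 0" --pt "0 0 0 0 0" --pt "0 0 0 0 0"

```text
t: 47.8
ee_pos: [0.5324, -0.17, 0.09]
tcp_rot: [2.405, 2.019, 0.002]
contact_force: [-2.6, 2.5, 10.1]
finger_gap: -0.0002
gripper_force: 5.1
```

Top at 64.9 mm: on its flat. Retreating and checking the position along the slot.

Emit:
play_rows --pt "0 0 0 -10 0" --pt "0 0 0 -40 0" --pt "0 0 0 -40 0" --pt "0 50 0 0 0" --pt "0 50 0 0 0" --pt "0 50 0 0 0" --pt "0 50 0 0 0" --pt "0 0 0 0 0" --pt "0 0 0 0 0" --pt "0 0 0 0 0"

```text
t: 48.8
ee_pos: [0.5664, 0.0262, 0.1786]
tcp_rot: [2.406, 2.019, -0.001]
contact_force: [0.6, -0.4, 1.1]
finger_gap: 0.0001
gripper_force: 0.0
```

```bash
python3 - <<'E'
import flat
from flat import *
from h import RE,RY
flat.ex=np.array([np.cos(RY),np.sin(RY),0]);flat.ey=np.array([-np.sin(RY),np.cos(RY),0])
a=snap('top')
for y in range(-12,13,3):
    print(y,score(a,np.pi,RE+np.array([0,0,.033])+flat.ey*y/1000,[np.zeros(2)],(277,191,32,26))[0].round(1))
E
```

```text
-12 17.2
-9 14.9
-6 11.4
-3 8.6
0 8.1
3 8.7
6 9.8
9 14.2
12 16.6
```

```bash
python3 -c "
from workcell import bot
print(bot.sign_off())"
```

```text
the job is handed in; nothing more can be done
None
```

The job is handed in at about 49 s; no pass/fail verdict came back. The cell was seated flush on the cradle's -y wall (top touched at 82.4 mm, 82 expected) and released. It now stands on its flat in the rest slot, top at 64.9 mm, about midway along, let go. I did not re-measure the marker, tube or timer.

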